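Lock the supply module's clevis pin with an R-clip

ROBOT

A 7-joint arm with a two-finger parallel gripper is mounted at the origin on the work surface. World frame = base frame: x ahead of the robot, y to its left, z up, the work surface at z = 0. Lengths are in m, angles in rad, forces in N, time in s.
With the tool pointing down it reaches from about 0.4 to 0.85 m from the base axis. Payload 4.5 kg.
Tool frame: the origin (TCP) lies between the finger pads; the fingertips stand 11 mm ahead of it and the grasp point (between the pads) lies 8 mm behind it (r.tip_reach is the distance from the TCP to the fingertips, in m); x points along the fingers, y is the direction in which the jaws open and shut, and the axes are right-handed (so a half turn about x gives the same grasp; the last joint's range is limited). The gripper opens to 88 mm and grips with 3 to 60 N. Pads are 18 mm wide; open, the fingers measure 123 mm over their backs; the gripper's body (75 mm by 187 mm) begins 45 mm behind the grasp point.
Start: joints at [-1.123, 0.689, -0.195, 1.565, 0.157, 0.902, -0.215], TCP at [0.251, 0.572, 0.25] pointing down, gripper open.
Joint ranges: [-3.01, 3.01], [-0.46, 2.08], [-1.47, 1.51], [0.13, 2.56], [-1, 4.14], [0.04, 2.09], [-2.66, 2.66]. Speed limits (rad/s): [2.57, 2.57, 3.14, 3.14, 3.14, 3.14, 3.14].

INTERFACE

Orientations are given as a unit quaternion [x, y, z, w].
In Python, from plant import r gives the robot as it stands.
- The arm moves only by the tool drive_tool, never from a script. Its argument "deltas" is a list of rows, each a list of 3 entries, a list of its own where there are three numbers: the turn, a rotation vector about the tool's x, y, z in degrees, then the shift along the tool's x, y, z in cm, then the finger opening in cm, from 0 to 8.81. A call has 1 to 12 rows; each row shifts and turns the commanded pose from where the row before left it, along the tool's axes as they then stand; what a row does not reach is not made up. A row lasts 1/12 s, in which the tool goes at most 41.7 mm and 7.16 degrees, less where a joint would pass 70% of its speed; a pose out of reach is approached as far as the arm can. A call is refused whole if a number of a shift passes 4.17 or a number of a turn 7.16, either way. A call with a gripper value outside its range is refused whole. The fingers move at their own pace and stop on an object; "force" is the grip in N (left out, the last holds). Time passes only in rows, so rows that do not move let the fingers close. It gives the time, the measured TCP pose, the force and the opening at its end, in the units of the state.
- r.get_state(): the state, without advancing time (a new reading comes with each control period).
- r.snapshot(name): name is "scene" or "top"; returns a dict with "color" (480x640x3 uint8, red, green, blue), "fov_y" (degrees; the focal length in pixels is half the picture's height over the tangent of half this angle, whatever the lens; pixels are square), "cx", "cy" (the principal point, pixels), "k1" (the pictures are not rectified: a ray, as slopes to the right and down, at radius r is drawn at 1 + k1 r^2 times it, then the intrinsics apply), "extrinsics" (4x4, takes a point from world to camera coordinates). Camera axes: x right, y up, looking along -z (the intrinsics and any distortion apply to the point x, -y, -z); pixel columns grow to the right and rows downward; lengths in m; the calibration is good to about 2 mm. A picture is of the moment at which its call begins. There is no depth.
- r.finish_job(): hands the job in, once; it reports no verdict.
The state is a dict: "clock": time; "q": joint angles; "qd": joint speeds; "joint_torque": joint torques, N m; "tool_pos": TCP position; "eef_rot": TCP orientation; "contact_force": force on the tool from outside, world axes, zero at the start; "moment": the same for the moment, N m; "opening": opening from 0.0 (shut) to 1.0 (fully open).
Only numpy, scipy, OpenCV 4.12 (cv2) and the standard library are available. Lean on these libraries where they do the work, as an engineer would, in place of code of your own. Each camera call takes 0.05 s, during which the arm holds its last target. There are 200 camera calls.

TASK

The supply module's clevis pin has been left pulled part-way out: push it fully home until its head stops, then take the larger of the two R-clips from the black block and push its straight leg down through the pin's cross-hole so that the bent leg rides over the shaft and snaps round it. Leave the clip fully home and let go, force nothing, leave the small clip in its block and everything else where it is.

Things in the scene. Friction and masses are not known exactly. Their poses are not given: they have to be found in the camera images.
- foot: supply module on its foot, fixed. Origin: on the bench under the pin's axis, midway between the 2 clevis ears; x to the module, y along the pin to its head, z up. Pin axis level, 55 mm up; 4 N of friction holds the pin. Ears 30 mm (x) by 6 mm (y), outer faces at y +-22 mm, tops 69 mm up. Base plate 10 mm high, x -35 to 165, y +-60 mm; module box x 56 to 161, y +-55 mm, 87 mm up.
- hole_nominal (a point): point fixed to the foot (its axes), on the pin's axis, 26 mm outside the -y ear (foot y = -48 mm). With the pin home its vertical cross-hole (6 x 6 mm, through the 20 mm pin) lies here, but up to 8 mm off either way along y: the brass shim stack under the head differs (2 to 18 mm) and is not measured, so feel or look for the hole. True in x.
- pin (a joint): how far the pin is pulled out, m: 0 = home (head against the shims); grows as it comes out along the foot's +y. Starts 0.026 to 0.034. The head, at the +y end, is a disc 32 mm in diameter, 7 mm thick: push its outer flat along -y; home, that flat is at foot y = 39 +-8 mm. The hole's centre is 87 mm from that flat, and the pin ends 14 mm beyond the hole.
- clip: larger R-clip of 4 mm spring wire, 79 mm tall, about 42 g, standing in a pocket with a little play. Origin: free tip of the straight leg, which runs up along z to the coil; x to the bent leg's side, y square to the flat clip. Bent leg's centre line (x,z mm): (14,68) (5.3,39) (11,34) (12.5,28) (11,22) (5.3,17) (13.5,5): a bulge round the pin's axis at z = 28, a neck, a flare. Either side of the pin will do.
- clip_eye (a point): centre of the clip's coil, 70 mm above the tip and 7 mm towards the bent leg; axes as the clip's. The coil is 18 mm in diameter (top 79 mm above the tip) and 10 mm thick along the clip's y, flat on both faces: grasp it here from above, closing along the clip's y.
- clip_tip (a point): free tip of the straight leg, rounded, 4 mm in diameter. Going down the hole, the flare meets the shaft with the tip 3 mm below the pin's axis; let go there, the clip stands by itself. The push then rises to 10 to 15 N until the neck is past the shaft's widest place (tip 17 mm below the axis), and the clip snaps home: tip 28 mm below the axis, then a firm stop.
- clip_leg (a joint): how far the bent leg is sprung open about the coil, rad: 0 at rest, about 0.13 as its neck passes the shaft, back near 0 when snapped home; spring 2.6 N m/rad.
- block: black block that holds the clips, fixed: 112 x 46 x 44 mm, origin at the centre of its underside. Two pockets side by side along its x (at +-26 mm, 22 mm by 7 mm, 38 mm deep, floor 6 mm up), either clip in either one; the clips' flat planes lie along its x, the bent legs towards its +x.
- small_clip: the smaller R-clip, 57 mm tall, same shape, does not fit this pin: leave it standing in its pocket. Origin: tip of its straight leg.
- meter: multimeter, 150 x 75 x 34 mm, lying on the bench; origin under its centre
- driver: screwdriver, 170 mm long, lying on the bench
- jar: jar, 52 mm in diameter, 70 mm tall; origin under its centre
- reel: reel, 54 mm in diameter, 42 mm tall; origin under its centre
- sink: aluminium heat sink, 70 x 50 x 33 mm; origin under its centre
Things that resemble listed ones, but are neither listed nor needed, are in the scene too. Leave any orange look-alike of the foot alone.

How it is judged:
By the outcome, as a careful person would: the job done as asked, in the order asked, and still so for the second after the job is handed in, with the robot touching nothing.
It also fails if it takes over 58 s, if anything falls off the work surface, if the arm or the gripper's body presses on something with over 40 N, if the wrist force passes 120 N, or if a joint passes its speed limit or range.

## Working session

There is one attempt and no reset: what is moved stays moved. The work goes in short steps, Python scripts to look and compute and a tool call to move; the robot and the scene stay as the last step left them, time stands still between calls to the robot, and variables do not carry over. Pictures are saved under pics/ and viewed, about 8 in all and at most 12, crops included, and the job is handed in when it is done.

Besides the shell and the picture viewer there is one more tool, called after ">>>" as a command line: name --argument value ..., lists and objects as JSON in quotes. drive_tool: Moves the arm, as the interface text tells. Its arguments: {"type":"object","properties":{"deltas":{"type":"array","items":{"type":"array"}},"force":{"type":"number"}},"required":["deltas"]}

```bash
mkdir -p pics; ls
cat > h.py <<'E'
import numpy as np, cv2
from plant import r
from scipy.spatial.transform import Rotation as R
def snap(n,f=None):
    s=r.snapshot(n)
    if f: cv2.imwrite('pics/'+f,s['color'][:,:,::-1])
    return s
def K(s):
    f=240/np.tan(np.radians(s['fov_y'])/2); return np.array([[f,0,s['cx']],[0,f,s['cy']],[0,0,1.]])
def ray(s,uv):
    k=K(s); d=np.array([(uv[0]-k[0,2])/k[0,0],(uv[1]-k[1,2])/k[0,0]]); p=d.copy()
    for _ in range(20): p=d/(1+s['k1']*(p@p))
    E=np.array(s['extrinsics']); return -E[:3,:3].T@E[:3,3], E[:3,:3].T@np.array([p[0],-p[1],-1.])
def onz(s,uv,z):
    c,d=ray(s,uv); return c+d*(z-c[2])/d[2]
def tri(s1,a,s2,b):
    (c,d),(e,f)=ray(s1,a),ray(s2,b); t=np.linalg.lstsq(np.c_[d,-f],e-c,rcond=None)[0]
    p,q=c+d*t[0],e+f*t[1]; return (p+q)/2,np.linalg.norm(p-q)
def proj(s,P):
    E=np.array(s['extrinsics']); p=E[:3,:3]@np.array(P)+E[:3,3]; m=np.array([p[0],-p[1]])/-p[2]; m=m*(1+s['k1']*(m@m)); k=K(s); return m*k[0,0]+k[:2,2]
E
python3 - <<'E'
from h import *
for n in('scene','top'):
    s=snap(n,n+'0.png'); print(n,s['fov_y'],s['k1'],ray(s,(320,240)))
st=r.get_state();print({k:np.round(v,3) for k,v in st.items()}, r.tip_reach)
E
```

```text
pics
scene 50.98045694662043 -0.11162509947218523 (array([ 1.02111278, -0.64141231,  0.83259306]), array([-0.49859597,  0.54824581, -0.67145991]))
top 44.96843468957539 -0.04247619759092445 (array([ 0.23729783, -0.01810021,  1.42012316]), array([ 0.18519028, -0.00653894, -0.98272971]))
{'clock': np.float64(0.1), 'q': array([-1.123,  0.69 , -0.194,  1.566,  0.157,  0.902, -0.215]), 'qd': array([-0.001, -0.002,  0.   , -0.001,  0.001, -0.001, -0.   ]), 'joint_torque': array([-3.0000e-03, -5.2851e+01, -1.2720e+00, -1.5384e+01, -5.3000e-02,
        2.0000e-03,  0.0000e+00]), 'tool_pos': array([0.251, 0.572, 0.249]), 'eef_rot': array([ 0.145,  0.692, -0.146,  0.692]), 'contact_force': array([ 0.585, -0.165, -0.813]), 'moment': array([ 0.005, -0.013,  0.015]), 'opening': np.float64(1.003)} 0.011
```

View pics/scene0.png

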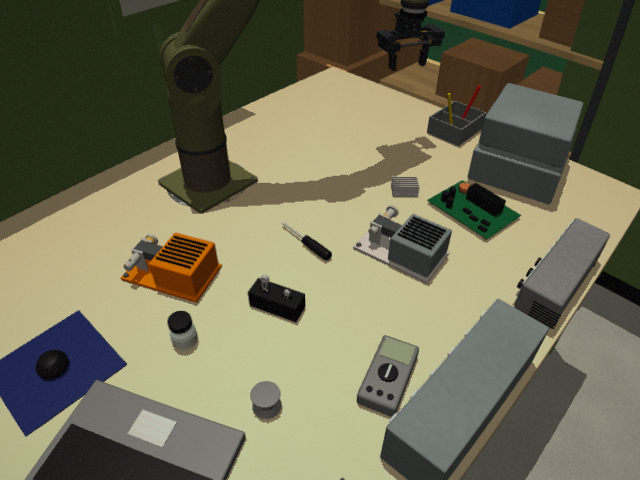

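View pics/top0.png

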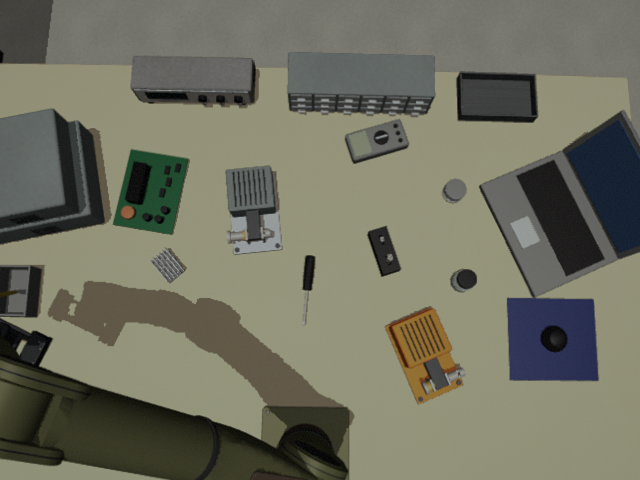

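The grey foot is at top-view pixel (253,210) with the module away from the robot. The block is at (384,251), and the orange decoy at (425,355). I'll enlarge the foot and the block in both views.

Run:
```python
from h import *
a=cv2.imread('pics/top0.png');b=cv2.imread('pics/scene0.png')
z=lambda i,x,y,w,h:cv2.resize(i[y:y+h,x:x+w],(400,300),interpolation=cv2.INTER_CUBIC)
cv2.imwrite('pics/c1.png',np.vstack([np.hstack([z(a,215,187,80,60)*1,z(b,350,195,80,60)]),np.hstack([z(a,352,220,80,60),z(b,237,265,80,60)])]))
```

```text
(no output)
```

View pics/c1.png

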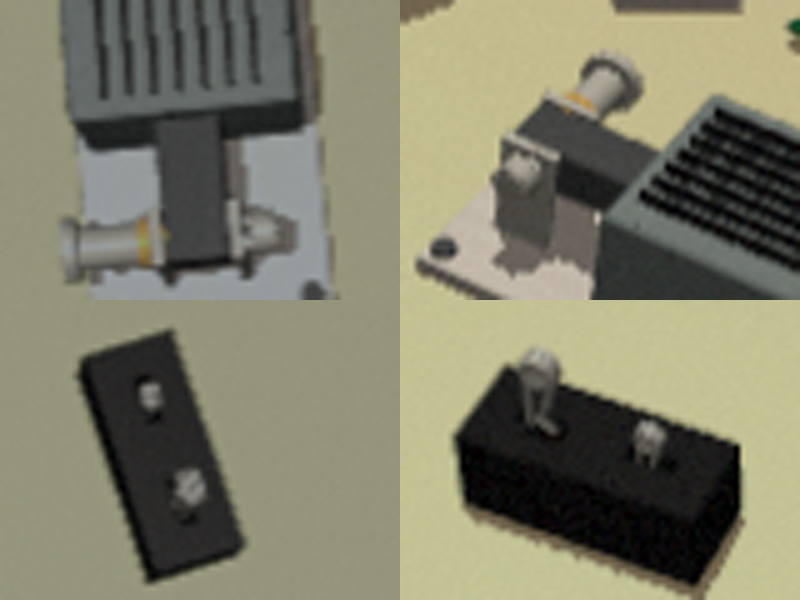

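The foot's head is at top (227,237) and the pin's end at (274,234). The larger clip is the one nearer the robot, with its coil at top (390,258) and scene (345,278 minus the crop offset, so about (264,278)). Next I'll refine corners and cast rays.

Run:
```python
from h import *
T=snap('top');S=snap('scene')
def sub(s,p,w=3):
    g=cv2.cvtColor(s['color'],cv2.COLOR_RGB2GRAY)
    return cv2.cornerSubPix(g,np.float32([p]).reshape(-1,1,2),(w,w),(-1,-1),(3,50,.01)).reshape(-1,2)
# block top via dark mask
for s,n,box in((T,'top',(355,215,50,70)),(S,'scene',(240,270,75,55))):
    x,y,w,h=box; c=s['color'][y:y+h,x:x+w].max(2)
    m=(c<60).astype(np.uint8); m=cv2.morphologyEx(m,cv2.MORPH_CLOSE,np.ones((5,5)))
    k=max(cv2.findContours(m,0,1)[0],key=cv2.contourArea)
    print(n,'rect',cv2.minAreaRect(k+np.array([x,y])), 'hull',cv2.approxPolyDP(k,2,True).reshape(-1,2).tolist(),(x,y))
    # bright within hull
    hm=np.zeros_like(m);cv2.drawContours(hm,[k],-1,1,-1)
    b=((c>95)&(cv2.erode(hm,np.ones((3,3)))>0)).astype(np.uint8)
    N,_,st,ce=cv2.connectedComponentsWithStats(b); print([(st[i].tolist(),(ce[i]+[x,y]).round(1).tolist()) for i in range(1,N)])
print('blk rect pts onz .044')
for p,z in(((368.4,232),.044),((386.4,226.4),.044),((400.6,269.6),.044),((382,276),.044)):
    q=sub(T,p)[0];print(q,onz(T,q,z).round(4))
print('eye',tri(T,(390,257.5),S,(237+60.6/2*0+ (540-400)/5,265+(370-300)/5)))
print('head',tri(T,(227.6,236.8),S,(350+(620-400)/5,195+78/5)))
print('end',tri(T,(274,234.4),S,(350+(522-400)/5,195+168/5)))
for nm,p,z in(('plateNL',(231,253.5),.01),('plateNR',(282,251.5),.01),('boxFL',(230.6,211.5),.087),('boxFR',(275.5,208),.087),('boxBL',(226.5,168),.087),('boxBR',(273.5,166),.087)):
    q=sub(T,p)[0];print(nm,q,onz(T,q,z).round(4))
a=cv2.resize(T['color'][150:270,210:310,::-1],(400,480),interpolation=cv2.INTER_CUBIC)
b=cv2.resize(S['color'][195:285,345:455,::-1],(400,327),interpolation=cv2.INTER_CUBIC)
b=np.vstack([b,np.zeros((153,400,3),np.uint8)])
cv2.imwrite('pics/c2.png',np.hstack([a,b]))
```

```text
top rect ((383.4500427246094, 250.85000610351562), (46.80170822143555, 19.922346115112305), 71.56504821777344) hull [[30, 12], [13, 17], [26, 60], [44, 54]] (355, 215)
[([25, 22, 4, 4, 12], [381.8, 238.4]), ([32, 39, 6, 7, 27], [389.7, 256.9])]
scene rect ((276.06787109375, 299.3099670410156), (57.782588958740234, 29.32853126525879), 19.653823852539062) hull [[18, 9], [8, 22], [10, 35], [56, 51], [64, 37], [64, 24], [30, 12], [22, 13]] (240, 270)
[([44, 19, 6, 5, 18], [286.7, 290.8]), ([46, 24, 1, 1, 1], [286.0, 294.0])]
blk rect pts onz .044
[367.7976  231.22185] [ 0.5205 -0.1428  0.044 ]
[385.74744 225.36316] [ 0.5358 -0.1866  0.044 ]
[400.70184 268.89743] [ 0.4297 -0.2222  0.044 ]
[381.30505 276.34177] [ 0.4109 -0.1754  0.044 ]
eye (array([ 0.45404019, -0.19031037,  0.07376566]), np.float64(0.006047291326992373))
head (array([0.50106547, 0.19669874, 0.05340936]), np.float64(0.006721942885316009))
end (array([0.51196657, 0.0899844 , 0.06695642]), np.float64(0.021879629476310752))
plateNL [231.  253.5] [0.4652 0.1908 0.01  ]
plateNR [282.  251.5] [0.4725 0.0656 0.01  ]
boxFL [228.88979 211.17238] [0.5536 0.1889 0.087 ]
boxFR [275.5 208. ] [0.5634 0.0794 0.087 ]
boxBL [225.51488 169.1209 ] [0.6567 0.2018 0.087 ]
boxBR [273.5 166. ] [0.6667 0.0874 0.087 ]
```

View pics/c2.png

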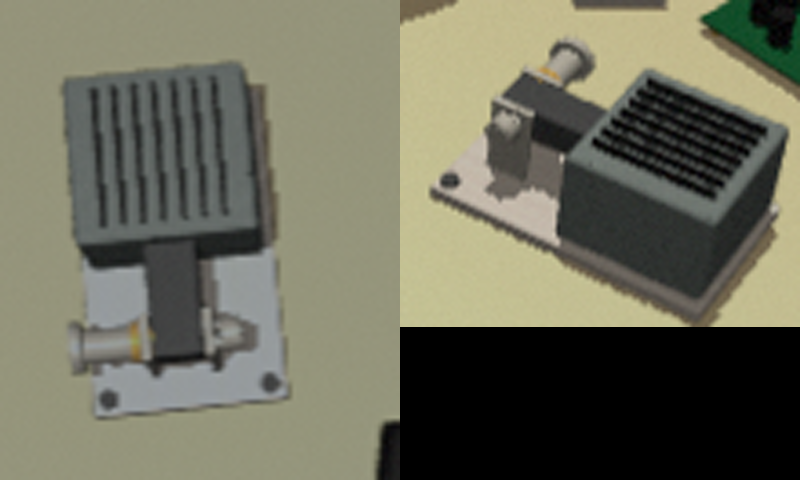

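Crop pixels for the box-top corners: top (226.2,169.5), (270.7,166), (273.7,207.5), (229.5,211.2); scene (413.5,214.3), (451.4,230.2), (431.6,256), (390.9,239).

```bash
cat >> h.py <<'E'
def fit2(A,B): # A local xy, B world xy -> yaw, t
    A=np.array(A);B=np.array(B);a=A-A.mean(0);b=B-B.mean(0)
    y=np.arctan2((a[:,0]*b[:,1]-a[:,1]*b[:,0]).sum(),(a*b).sum());c,s=np.cos(y),np.sin(y);M=np.array([[c,-s],[s,c]])
    t=B.mean(0)-M@A.mean(0);return y,t,((A@M.T+t)-B)*1e3
E
python3 - <<'E'
from h import *
T=snap('top');S=snap('scene')
o=np.array([-.4,-.4])
tp=np.array([(226.2,169.5),(270.7,166),(273.7,207.5),(229.5,211.2)])+o
# local BL=(161,55) BR=(161,-55) FR=(56,-55) FL=(56,55)
L=np.array([(161,55),(161,-55),(56,-55),(56,55)])/1e3
W=[onz(T,p,.087)[:2] for p in tp]; print('top box',fit2(L,W))
Lp=np.array([(-35,60),(-35,-60)])/1e3
Wp=[onz(T,np.array(p)+o,.01)[:2] for p in((234.25,254.25),(282.5,249.25))]
print('top all',fit2(np.r_[L,Lp],W+Wp))
sp=np.array([(413.5,214.3),(451.4,230.2),(431.6,256),(390.9,239)])+o
# scene: identify by proj
y,t,_=fit2(np.r_[L,Lp],W+Wp)
M=np.array([[np.cos(y),-np.sin(y)],[np.sin(y),np.cos(y)]])
P=L@M.T+t
print([proj(S,[*p,.087]).round(1).tolist() for p in P])
print('sceneplate-NR',proj(S,[*(M@Lp[1]+t),.01]))
W2=[onz(S,p,.087)[:2] for p in sp]
idx=[int(np.argmin([np.hypot(*(w-p)) for w in W2])) for p in P];print(idx)
print('scene box',fit2(L,[W2[i] for i in idx]))
# pin projections for check
for yy in(-.062,.069): 
    p=[*(M@[0,yy]+t),.055];print(yy,p,proj(T,p),proj(S,p))
bl=[onz(T,np.array(p)+o*0,.044)[:2] for p in((368,231.4),(385.6,226.2),(400,269),(381.5,275.8))]
print('block',fit2(np.array([(56,23),(56,-23),(-56,-23),(-56,23)])/1e3,bl))
sc=np.array([(505,367),(740,445),(695,510),(457,437)]) # c1 scene crop
W3=[onz(S,(237+(u-400)/5-.4,265+(v-300)/5-.4),.044)[:2] for u,v in sc];print(np.round(W3,4), np.round(bl,4))
print('eye',tri(T,(389.7,256.9),S,(264.6,278.2)),'small',tri(T,(381.8,238.4),S,(286.7,290)))
E
```

```text
top box (np.float64(0.1077975878542176), array([0.5032309, 0.1306532]), array([[ 0.61796344,  1.55260371],
       [ 1.63671973, -1.79849443],
       [-0.68883208, -2.63952221],
       [-1.56585109,  2.88541294]]))
top all (np.float64(0.11842661975845782), array([0.50440927, 0.12927731]), array([[ 1.02232626e+00,  1.81106047e+00],
       [ 3.20279903e+00, -1.40807018e+00],
       [ 1.00321619e+00, -3.35800915e+00],
       [-1.03551930e+00,  2.03495852e+00],
       [-1.85033419e+00,  9.20465784e-01],
       [-2.34248799e+00, -4.05438224e-04]]))
[[450.6, 227.7], [429.1, 254.5], [387.1, 235.3], [410.3, 210.5]]
sceneplate-NR [350.23998389 245.46283883]
[1, 2, 3, 0]
scene box (np.float64(0.13608601412080945), array([0.51320615, 0.12365553]), array([[ 2.85835736,  2.85200964],
       [ 4.16194997, -2.9671682 ],
       [-2.58984918, -1.00972393],
       [-4.43045815,  1.12488249]]))
-0.062 [np.float64(0.5117345712428719), np.float64(0.0677115754597151), 0.055] [280.5727187  232.23506465] [363.30391552 237.75680914]
0.069 [np.float64(0.49625692199391463), np.float64(0.19779401998520152), 0.055] [226.02283488 237.5744644 ] [391.42366629 209.30745845]
block (np.float64(0.3103733183253369), array([ 0.4738348 , -0.18147374]), array([[ 0.10924403,  0.85083266],
       [ 0.4322535 , -0.08748985],
       [-1.84111809,  0.00381612],
       [ 1.29962056, -0.76715893]]))
[[ 0.4199 -0.1791]
 [ 0.525  -0.1422]
 [ 0.5362 -0.1802]
 [ 0.4353 -0.2201]] [[ 0.52   -0.1433]
 [ 0.5338 -0.1862]
 [ 0.4294 -0.2205]
 [ 0.4122 -0.1759]]
eye (array([ 0.45437966, -0.19008384,  0.07638603]), np.float64(0.003953334057300319)) small (array([ 0.50125616, -0.17317705,  0.06191675]), np.float64(0.0041832685595072335))
```

```bash
cat >> h.py <<'E'
FY=.118; FO=np.array([.509,.126])
def fw(x,y,o=None):
    o=FO if o is None else o; c,s=np.cos(FY),np.sin(FY); return np.array([o[0]+c*x-s*y,o[1]+s*x+c*y])
def go(pos,yaw):
    """tool down, tool y along world dir (yaw+90deg) or opposite; prints turn & shifts"""
    st=r.get_state(); Rc=R.from_quat(st['eef_rot']); best=None
    for k in(0,np.pi):
        y=np.array([-np.sin(yaw+k),np.cos(yaw+k),0]);x=np.array([0,0,-1.])
        Rt=R.from_matrix(np.c_[x,y,np.cross(x,y)]);rv=np.degrees((Rc.inv()*Rt).as_rotvec())
        if best is None or np.linalg.norm(rv)<np.linalg.norm(best[0]): best=(rv,Rt)
    d=np.array(pos)-st['tool_pos']
    print('turn deg',best[0].round(2),'shift cm, new axes',(best[1].inv().apply(d)*100).round(2),'old axes',(Rc.inv().apply(d)*100).round(2),'| t',round(float(st['clock']),2),'q7',st['q'][6].round(2),'y axis',best[1].apply([0,1,0]).round(2))
def stt():
    st=r.get_state();print('t %.2f'%st['clock'],'pos',np.round(st['tool_pos'],4),'F',np.round(st['contact_force'],2),'open',round(float(st['opening']),3));return st
E
python3 -c "
from h import *
p=fw(0,.115);print(p);go([*p,.12],FY);go([*p,.054],FY)"
```

```text
[0.49546147 0.2402003 ]
turn deg [-3.047e+01 -1.000e-02  4.000e-02] shift cm, new axes [ 12.94 -35.83  20.35] old axes [ 12.96 -20.56  35.7 ] | t 0.3 q7 -0.22 y axis [-0.12  0.99  0.  ]
turn deg [-3.047e+01 -1.000e-02  4.000e-02] shift cm, new axes [ 19.54 -35.83  20.35] old axes [ 19.56 -20.55  35.7 ] | t 0.3 q7 -0.22 y axis [-0.12  0.99  0.  ]
```

>>> drive_tool --deltas '[[[-6.1,0,0],[0,0,0],0],[[-6.1,0,0],[0,0,0],0],[[-6.1,0,0],[0,0,0],0],[[-6.1,0,0],[0,0,0],0],[[-6.1,0,0],[0,0,0],0],[[0,0,0],[0,-3,1.7],0],[[0,0,0],[0,-3,1.7],0],[[0,0,0],[0,-3,1.7],0],[[0,0,0],[0,-3,1.7],0],[[0,0,0],[0,-3,1.7],0],[[0,0,0],[0,-3,1.7],0],[[0,0,0],[0,-3,1.7],0]]' --force 30

```text
clock: 1.3
tool_pos: [0.3951, 0.3763, 0.2498]
eef_rot: [-0.042, 0.706, 0.042, 0.706]
contact_force: [-0.1, 1.2, 0.3]
opening: 0.119
```

>>> drive_tool --deltas '[[[0,0,0],[0.5,-3,1.7],0],[[0,0,0],[1.5,-3,1.7],0],[[0,0,0],[2.3,-3,1.7],0],[[0,0,0],[3,-3,1.7],0],[[0,0,0],[3,-2.8,1.6],0],[[0,0,0],[2.6,0,0],0],[[0,0,0],[0,0,0],0]]'

```text
clock: 1.88
tool_pos: [0.4913, 0.2406, 0.1208]
eef_rot: [-0.042, 0.708, 0.039, 0.704]
contact_force: [0.2, -0.1, -0.6]
opening: 0.008
```

```bash
python3 -c "
from h import *
go([*fw(0,.115),.054],FY);stt()"
```

```text
turn deg [-0.22 -0.4   0.27] shift cm, new axes [ 6.68 -0.08  0.41] old axes [ 6.68 -0.05  0.46] | t 1.88 q7 0.73 y axis [-0.12  0.99  0.  ]
t 1.88 pos [0.4913 0.2406 0.1208] F [ 0.15 -0.1  -0.61] open 0.008
```

>>> drive_tool --deltas '[[[0,0,0],[2.5,0,0.2],0],[[0,0,0],[2.5,0,0.2],0],[[0,0,0],[1.7,0,0],0],[[0,0,0],[0,-0.6,0],0],[[0,0,0],[0,-0.6,0],0],[[0,0,0],[0,-0.6,0],0],[[0,0,0],[0,-0.6,0],0],[[0,0,0],[0,-0.6,0],0],[[0,0,0],[0,-0.6,0],0],[[0,0,0],[0,-0.6,0],0],[[0,0,0],[0,0,0],0]]'

```text
clock: 2.8
tool_pos: [0.502, 0.2034, 0.0587]
eef_rot: [-0.041, 0.705, 0.042, 0.706]
contact_force: [0.3, 1.2, 0.4]
opening: 0.006
```

```bash
python3 -c "
from h import *
go([*fw(0,.0565),.054],FY);stt();snap('top','t1.png')"
```

```text
turn deg [-0.    0.09 -0.09] shift cm, new axes [ 0.47 -2.12 -0.21] old axes [ 0.46 -2.12 -0.21] | t 2.8 q7 0.72 y axis [-0.12  0.99  0.  ]
t 2.80 pos [0.502  0.2034 0.0587] F [0.33 1.22 0.36] open 0.006
```

>>> drive_tool --deltas '[[[0,0,0],[0.4,-0.3,-0.2],0],[[0,0,0],[0,-0.3,0],0],[[0,0,0],[0,-0.3,0],0],[[0,0,0],[0,-0.3,0],0]]'

```text
clock: 3.18
tool_pos: [0.501, 0.1919, 0.0539]
eef_rot: [-0.042, 0.706, 0.043, 0.706]
contact_force: [0.7, 5.2, -0.3]
opening: 0.003
```

>>> drive_tool --deltas '[[[0,0,0],[0,-0.2,0],0],[[0,0,0],[0,-0.2,0],0]]'

```text
clock: 3.35
tool_pos: [0.5016, 0.1872, 0.054]
eef_rot: [-0.042, 0.706, 0.042, 0.706]
contact_force: [1.9, 5.6, -0.3]
opening: 0.005
```

>>> drive_tool --deltas '[[[0,0,0],[0,-0.2,0],0],[[0,0,0],[0,-0.2,0],0]]'

```text
clock: 3.52
tool_pos: [0.5019, 0.1833, 0.054]
eef_rot: [-0.042, 0.706, 0.042, 0.706]
contact_force: [2.1, 5.1, 1.1]
opening: 0.009
```

>>> drive_tool --deltas '[[[0,0,0],[0,-0.2,0],0],[[0,0,0],[0,-0.2,0],0]]'

```text
clock: 3.68
tool_pos: [0.5022, 0.1813, 0.0541]
eef_rot: [-0.041, 0.705, 0.044, 0.706]
contact_force: [0.0, 11.1, 0.6]
opening: 0.005
```

>>> drive_tool --deltas '[[[0,0,0],[0,-0.2,0],0],[[0,0,0],[0,-0.2,0],0]]'

```text
clock: 3.85
tool_pos: [0.5023, 0.1813, 0.0544]
eef_rot: [-0.04, 0.705, 0.047, 0.706]
contact_force: [-2.3, 16.7, 0.9]
opening: 0.005
```

>>> drive_tool --deltas '[[[0,0,0],[0,-0.2,0],0],[[0,0,0],[0,-0.2,0],0]]'

```text
clock: 4.02
tool_pos: [0.5024, 0.1811, 0.0546]
eef_rot: [-0.039, 0.705, 0.05, 0.707]
contact_force: [-5.0, 23.3, 0.3]
opening: 0.009
```

>>> drive_tool --deltas '[[[0,0,0],[0,1.2,0],0],[[0,0,0],[0,1.8,0],0],[[0,0,0],[-3.5,0.5,0],0],[[0,0,0],[-3.5,0,0],0],[[0,0,0],[-3.5,0,0],0],[[0,0,0],[-1,-2,0],4],[[0,0,0],[0,-3,0],4]]'

```text
clock: 4.6
tool_pos: [0.5051, 0.1577, 0.1718]
eef_rot: [-0.043, 0.705, 0.043, 0.707]
contact_force: [1.0, -0.3, -1.3]
opening: 0.136
```

```bash
python3 -c "
from h import *
go([.4545,-.19,.15],.325);stt()"
```

```text
turn deg [-11.63   0.18  -0.02] shift cm, new axes [  2.18 -31.33 -15.9 ] old axes [  2.12 -33.89  -9.26] | t 4.6 q7 0.88 y axis [-0.32  0.95  0.  ]
t 4.60 pos [0.5051 0.1577 0.1718] F [ 1.01 -0.26 -1.27] open 0.136
```

>>> drive_tool --deltas '[[[-5.8,0,0],[0,0,0],4],[[-5.8,0,0],[0,0,0],4],[[0,0,0],[0,-3.13,-1.59],4],[[0,0,0],[0,-3.13,-1.59],4],[[0,0,0],[0,-3.13,-1.59],4],[[0,0,0],[0,-3.13,-1.59],4],[[0,0,0],[0,-3.13,-1.59],4],[[0,0,0],[0,-3.13,-1.59],4],[[0,0,0],[0,-3.13,-1.59],4],[[0,0,0],[0,-3.13,-1.59],4],[[0,0,0],[1,-3.13,-1.59],4],[[0,0,0],[1.2,-3.13,-1.59],4]]'

```text
clock: 5.6
tool_pos: [0.4497, -0.1941, 0.1467]
eef_rot: [-0.113, 0.7, 0.112, 0.697]
contact_force: [0.1, 0.2, 0.6]
opening: 0.452
```

>>> drive_tool --deltas '[[[0,0,0],[0,0,0],4]]'

```text
clock: 5.68
tool_pos: [0.4459, -0.2006, 0.1443]
eef_rot: [-0.11, 0.703, 0.106, 0.694]
contact_force: [-0.9, -0.6, -0.2]
opening: 0.452
```

```bash
python3 -c "
from h import *
go([.4545,-.19,.068],.325);stt();T=snap('top');S=snap('scene')
a=cv2.resize(T['color'][200:300,340:440,::-1],(400,400),interpolation=2)
b=cv2.resize(S['color'][230:330,220:320,::-1],(400,400),interpolation=2)
cv2.imwrite('pics/c3.png',np.hstack([a,b]))"
```

```text
turn deg [-1.03 -0.76  0.14] shift cm, new axes [7.63 0.73 1.16] old axes [7.61 0.77 1.25] | t 5.68 q7 1.56 y axis [-0.32  0.95  0.  ]
t 5.68 pos [ 0.4459 -0.2006  0.1443] F [-0.88 -0.61 -0.21] open 0.452
```

View pics/c3.png

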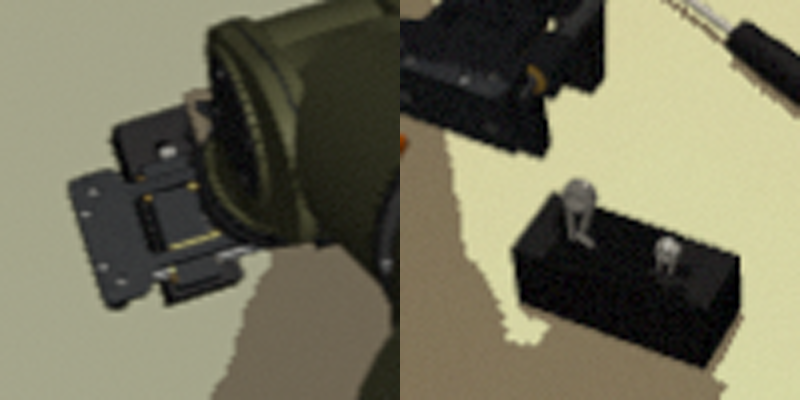

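The scene crop shows the large clip standing free of the block. Its coil is at crop (578,190), its straight leg is on the left and its bent leg on the right, towards world +x. The fingers are above it. Now descending.

>>> drive_tool --deltas '[[[-1,-0.7,0],[0,0.7,1.2],4],[[0,0,0],[1,0,0],4],[[0,0,0],[1.5,0,0],4],[[0,0,0],[1.5,0,0],4],[[0,0,0],[0,0,0],4]]'

```text
clock: 6.2
tool_pos: [0.462, -0.1771, 0.1055]
eef_rot: [-0.119, 0.693, 0.122, 0.7]
contact_force: [0.1, 0.5, -0.4]
opening: 0.455
```

```bash
python3 -c "
from h import *
go([.4545,-.19,.068],.325);stt()"
```

```text
turn deg [ 1.05  0.57 -0.15] shift cm, new axes [ 3.75 -0.98 -1.12] old axes [ 3.74 -0.97 -1.17] | t 6.2 q7 1.49 y axis [-0.32  0.95  0.  ]
t 6.20 pos [ 0.462  -0.1771  0.1055] F [ 0.1   0.49 -0.44] open 0.455
```

>>> drive_tool --deltas '[[[1,0.6,0],[0,-1,-1.1],4],[[0,0,0],[0,0,0],4],[[0,0,0],[0,0,0],4],[[0,0,0],[0,0,0],4]]'

```text
clock: 6.53
tool_pos: [0.4562, -0.192, 0.1075]
eef_rot: [-0.113, 0.697, 0.114, 0.699]
contact_force: [-1.1, -0.3, 0.4]
opening: 0.454
```

```bash
python3 -c "
from h import *
go([.4545,-.19,.068],.325);stt()"
```

```text
turn deg [-0.13  0.2  -0.  ] shift cm, new axes [ 3.95  0.24 -0.09] old axes [ 3.95  0.24 -0.11] | t 6.53 q7 1.5 y axis [-0.32  0.95  0.  ]
t 6.53 pos [ 0.4562 -0.192   0.1075] F [-1.06 -0.32  0.4 ] open 0.454
```

>>> drive_tool --deltas '[[[0,0,0],[1.3,0.2,0],4],[[0,0,0],[1.3,0,0],4],[[0,0,0],[1.3,0,0],4],[[0,0,0],[0,0,0],3],[[0,0,0],[0,0,0],2]]' --force 6

```text
clock: 6.95
tool_pos: [0.455, -0.1904, 0.0679]
eef_rot: [-0.113, 0.697, 0.114, 0.698]
contact_force: [-1.0, -0.3, 0.3]
opening: 0.329
```

>>> drive_tool --deltas '[[[0,0,0],[0,0,0],0.5],[[0,0,0],[0,0,0],0.5],[[0,0,0],[0,0,0],0.5],[[0,0,0],[0,0,0],0.5],[[0,0,0],[0,0,0],0.5]]' --force 6

```text
clock: 7.37
tool_pos: [0.4552, -0.1914, 0.0683]
eef_rot: [-0.113, 0.697, 0.113, 0.699]
contact_force: [-0.8, 0.8, 1.9]
opening: 0.115
```

```bash
python3 -c "
from h import *
go([.4545,-.19,.068],.325);stt()
S=snap('scene');cv2.imwrite('pics/c4.png',cv2.resize(S['color'][230:330,220:353,::-1],(798,600),interpolation=2))"
```

```text
turn deg [-0.24  0.16  0.03] shift cm, new axes [ 0.03  0.16 -0.02] old axes [ 0.03  0.16 -0.02] | t 7.37 q7 1.44 y axis [-0.32  0.95  0.  ]
t 7.37 pos [ 0.4552 -0.1914  0.0683] F [-0.8   0.83  1.88] open 0.115
```

View pics/c4.png

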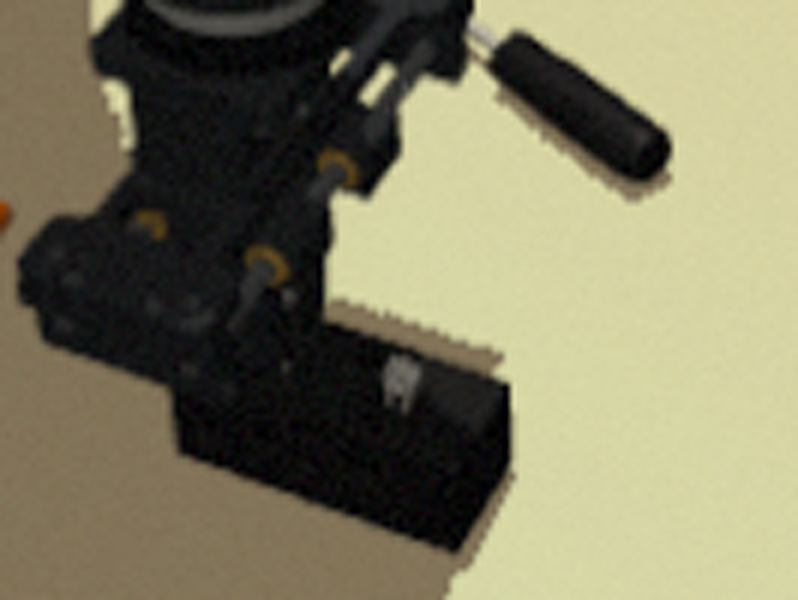

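The opening is 10.1 mm, so the gripper is on the coil. The fingers are round it and the small clip at crop (402,382) is untouched. I'll tighten and lift.

>>> drive_tool --deltas '[[[0,0,0],[0,0,0],0.5],[[0,0,0],[0,0,0],0.5],[[0,0,0],[-0.5,0,0],0.5],[[0,0,0],[-1,0,0],0.5],[[0,0,0],[-1,0,0],0.5],[[0,0,0],[-2,0,0],0.5],[[0,0,0],[-3,0,0],0.5],[[0,0,0],[-3,0,0],0.5],[[0,0,0],[0,0,0],0.5],[[0,0,0],[0,0,0],0.5]]' --force 45

```text
clock: 8.25
tool_pos: [0.4551, -0.1917, 0.174]
eef_rot: [-0.113, 0.697, 0.112, 0.7]
contact_force: [0.3, 0.6, -1.4]
opening: 0.107
```

```bash
python3 -c "
from h import *
stt()
# target: grasp point above pin-end approach: hole ~ foot y -.049
p=fw(-.007,-.095);print(p);go([*p,.18],FY)"
```

```text
t 8.25 pos [ 0.4551 -0.1917  0.174 ] F [ 0.26  0.56 -1.43] open 0.107
[0.51323268 0.03083654]
turn deg [11.59  0.23  0.06] shift cm, new axes [-0.6  21.42  8.4 ] old axes [-0.57 19.29 12.53] | t 8.25 q7 1.6 y axis [-0.12  0.99  0.  ]
```

>>> drive_tool --deltas '[[[5.8,0,0],[0,0,0],0.5],[[5.8,0,0],[0,0,0],0.5],[[0,0,0],[0,2.6,1.2],0.5],[[0,0,0],[0,2.6,1.2],0.5],[[0,0,0],[0,2.6,1.2],0.5],[[0,0,0],[0,2.6,1.2],0.5],[[0,0,0],[0,2.6,1.2],0.5],[[0,0,0],[0,2.6,1.2],0.5],[[0,0,0],[0,2.6,1.2],0.5],[[0,0,0],[0,2.2,1.1],0.5],[[0,0,0],[0,1,0.5],0.5]]'

```text
clock: 9.17
tool_pos: [0.5287, 0.0372, 0.172]
eef_rot: [-0.043, 0.705, 0.045, 0.706]
contact_force: [-0.2, 0.5, -1.2]
opening: 0.104
```

>>> drive_tool --deltas '[[[0,0,0],[0,0,0],0.5],[[0,0,0],[0,0,0],0.5],[[0,0,0],[0,0,0],0.5],[[0,0,0],[0,0,0],0.5]]'

```text
clock: 9.5
tool_pos: [0.5278, 0.0305, 0.1727]
eef_rot: [-0.041, 0.706, 0.04, 0.706]
contact_force: [-0.2, -0.8, -0.7]
opening: 0.104
```

```bash
python3 -c "
from h import *
st=stt();go([*fw(.007,-.095),.18],FY)
T=snap('top');S=snap('scene')
b=cv2.resize(S['color'][160:280,300:460,::-1],(800,600),interpolation=2)
cv2.imwrite('pics/c5.png',b)"
```

```text
t 9.50 pos [0.5278 0.0305 0.1727] F [-0.17 -0.76 -0.67] open 0.104
turn deg [-0.14 -0.01  0.07] shift cm, new axes [-0.73  0.21 -0.04] old axes [-0.73  0.21 -0.04] | t 9.5 q7 1.08 y axis [-0.12  0.99  0.  ]
```

View pics/c5.png

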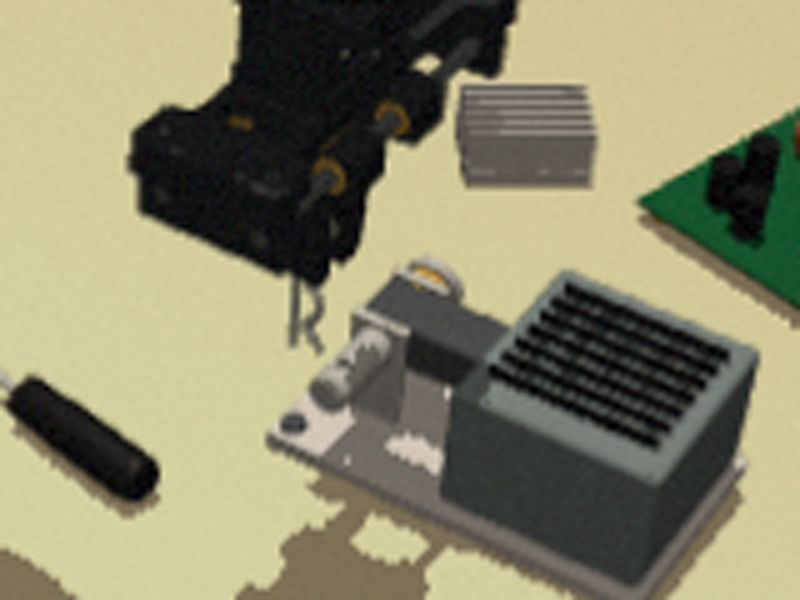

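The scene crop shows the pin home, with its free end at crop (326,392), the held clip upright, the straight-leg tip at (295,345) and the bent leg towards the module.

```bash
python3 -c "
from h import *
st=stt();S=snap('scene')
t=onz(S,(358.6,228.6),.1104);e=onz(S,(364.9,238.),.055);p0=onz(S,(300+368/5-.4,160+350/5-.4),.055)
print('tip',t,'TCP-tip',st['tool_pos']-t,'end',e,'ear exit',p0)
c,s=np.cos(FY),np.sin(FY)
print('end-tip in foot axes mm',np.array([[c,s],[-s,c]])@(e-t)[:2]*1e3)
E=fw(0,-.0625);print('expected end from top/avg',E)
"
```

```text
t 9.60 pos [0.5282 0.0312 0.173 ] F [ 0.57 -0.1   0.36] open 0.103
tip [0.52148755 0.03356444 0.1104    ] TCP-tip [ 0.00667429 -0.00239027  0.06255602] end [0.51497292 0.06958728 0.055     ] ear exit [0.51067021 0.10618786 0.055     ]
end-tip in foot axes mm [-2.22849056 36.53928585]
expected end from top/avg [0.5163579  0.06393462]
```

>>> drive_tool --deltas '[[[0,0,0],[2,0,-0.2],0.5],[[0,0,0],[2,0,0],0.5],[[0,0,0],[2,0,0],0.5],[[0,0,0],[0,1,0],0.5],[[0,0,0],[0,0.8,0],0.5],[[0,0,0],[0,0,0],0.5],[[0,0,0],[0,0,0],0.5],[[0,0,0],[0,0,0],0.5]]'

```text
clock: 10.32
tool_pos: [0.5252, 0.0509, 0.1142]
eef_rot: [-0.042, 0.705, 0.042, 0.707]
contact_force: [-0.8, 0.2, -0.6]
opening: 0.103
```

>>> drive_tool --deltas '[[[0,0,0],[0,0.2,0],0.5],[[0,0,0],[0,0.2,0],0.5],[[0,0,0],[0,0,0],0.5]]'

```text
clock: 10.57
tool_pos: [0.5243, 0.0551, 0.1135]
eef_rot: [-0.042, 0.705, 0.042, 0.707]
contact_force: [-0.1, -0.3, -1.1]
opening: 0.099
```

>>> drive_tool --deltas '[[[0,0,0],[0,0.2,0],0.5],[[0,0,0],[0,0,0],0.5]]'

```text
clock: 10.73
tool_pos: [0.5239, 0.057, 0.1132]
eef_rot: [-0.042, 0.705, 0.042, 0.707]
contact_force: [0.0, -0.3, -1.2]
opening: 0.103
```

>>> drive_tool --deltas '[[[0,0,0],[0,0.2,0],0.5],[[0,0,0],[0,0,0],0.5]]'

```text
clock: 10.9
tool_pos: [0.5236, 0.0591, 0.1131]
eef_rot: [-0.042, 0.705, 0.042, 0.706]
contact_force: [0.2, -0.9, -0.1]
opening: 0.108
```

>>> drive_tool --deltas '[[[0,0,0],[0,0.1,0],0.5],[[0,0,0],[0,0,0],0.5]]'

```text
clock: 11.07
tool_pos: [0.5235, 0.0598, 0.1131]
eef_rot: [-0.042, 0.705, 0.042, 0.706]
contact_force: [0.8, 0.4, -0.5]
opening: 0.103
```

>>> drive_tool --deltas '[[[0,0,0],[0,0.1,0],0.5],[[0,0,0],[0,0,0],0.5]]'

```text
clock: 11.23
tool_pos: [0.5234, 0.0608, 0.1131]
eef_rot: [-0.042, 0.705, 0.042, 0.706]
contact_force: [0.1, 0.3, -0.4]
opening: 0.105
```

>>> drive_tool --deltas '[[[0,0,0],[0,0.1,0],0.5],[[0,0,0],[0,0,0],0.5]]'

```text
clock: 11.4
tool_pos: [0.5233, 0.0619, 0.1131]
eef_rot: [-0.042, 0.705, 0.042, 0.706]
contact_force: [0.6, 0.1, -0.1]
opening: 0.106
```

>>> drive_tool --deltas '[[[0,0,0],[0,0.1,0],0.5],[[0,0,0],[0,0,0],0.5]]'

```text
clock: 11.57
tool_pos: [0.5232, 0.0629, 0.1131]
eef_rot: [-0.042, 0.705, 0.042, 0.706]
contact_force: [-0.0, -0.9, -0.9]
opening: 0.105
```

>>> drive_tool --deltas '[[[0,0,0],[0,0.1,0],0.5],[[0,0,0],[0,0,0],0.5]]'

```text
clock: 11.73
tool_pos: [0.523, 0.0638, 0.1131]
eef_rot: [-0.042, 0.705, 0.042, 0.706]
contact_force: [0.1, -1.1, 0.6]
opening: 0.103
```

>>> drive_tool --deltas '[[[0,0,0],[0,0.1,0],0.5],[[0,0,0],[0,0,0],0.5]]'

```text
clock: 11.9
tool_pos: [0.5229, 0.0644, 0.1131]
eef_rot: [-0.042, 0.705, 0.042, 0.706]
contact_force: [0.3, -0.8, 0.3]
opening: 0.101
```

>>> drive_tool --deltas '[[[0,0,0],[0,0.1,0],0.5],[[0,0,0],[0,0,0],0.5]]'

```text
clock: 12.07
tool_pos: [0.5228, 0.065, 0.1131]
eef_rot: [-0.042, 0.705, 0.042, 0.706]
contact_force: [0.2, -1.8, 0.6]
opening: 0.108
```

>>> drive_tool --deltas '[[[0,0,0],[0,0.1,0],0.5],[[0,0,0],[0,0,0],0.5]]'

```text
clock: 12.23
tool_pos: [0.5227, 0.0657, 0.1131]
eef_rot: [-0.042, 0.705, 0.041, 0.706]
contact_force: [0.8, -3.7, 0.8]
opening: 0.103
```

```bash
python3 -c "
from h import *
S=snap('scene')
cv2.imwrite('pics/c6.png',cv2.resize(S['color'][190:265,330:430,::-1],(800,600),interpolation=2))
st=stt();print(st['moment'])"
```

```text
t 12.28 pos [0.5227 0.0657 0.1131] F [ 0.84 -3.6   0.13] open 0.105
[-0.88299891 -0.1280114   0.02687738]
```

View pics/c6.png

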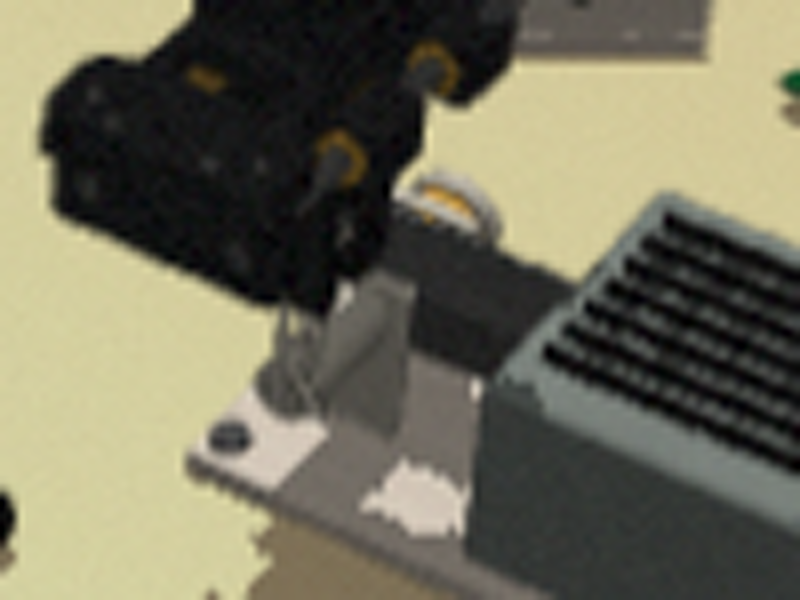

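Contact is clear: Fy went from 0 to -3.6 N with the leg across the pin's end disc at crop (283,385). That puts the hole 16 mm inwards from the contact point. I'll back off, rise and move over the hole.

>>> drive_tool --deltas '[[[0,0,0],[0,-0.6,0],0.5],[[0,0,0],[-1.2,0,0],0.5],[[0,0,0],[-1.2,0,0],0.5],[[0,0,0],[0,0.9,0],0.5],[[0,0,0],[0,0.8,0],0.5],[[0,0,0],[0,0,0],0.5],[[0,0,0],[0,0,0],0.5],[[0,0,0],[0,0,0],0.5],[[0,0,0],[0,0,0],0.5]]'

```text
clock: 13.03
tool_pos: [0.521, 0.0773, 0.1366]
eef_rot: [-0.042, 0.706, 0.042, 0.706]
contact_force: [0.7, 0.5, -0.3]
opening: 0.102
```

```bash
cat >> h.py <<'E'
def uv(V=.5265,U=.0172,tz=None):
    st=stt();x,y,z=st['tool_pos'];c,s=np.cos(FY),np.sin(FY);v,u=c*x+s*y,-s*x+c*y
    print('v %.4f u %.4f tip z %.4f'%(v,u,z-.0623),'need tool y %.2f cm, tool z %.2f cm'%((U-u)*100,(V-v)*100)); go(st['tool_pos'],FY)
E
python3 -c "
from h import *
uv()"
```

```text
t 13.03 pos [0.521  0.0773 0.1366] F [ 0.69  0.49 -0.28] open 0.102
v 0.5265 u 0.0154 tip z 0.0743 need tool y 0.18 cm, tool z 0.00 cm
turn deg [ 0.03  0.04 -0.  ] shift cm, new axes [0. 0. 0.] old axes [0. 0. 0.] | t 13.03 q7 0.97 y axis [-0.12  0.99  0.  ]
```

Nicely aligned. Add 1.8 mm along the pin and descend slowly, reading the tip height and the force.

>>> drive_tool --deltas '[[[0,0,0],[0.3,0.18,0],0.5],[[0,0,0],[0,0,0],0.5],[[0,0,0],[0.2,0,0],0.5],[[0,0,0],[0.2,0,0],0.5],[[0,0,0],[0.2,0,0],0.5],[[0,0,0],[0,0,0],0.5],[[0,0,0],[0,0,0],0.5]]'

```text
clock: 13.62
tool_pos: [0.5211, 0.0792, 0.128]
eef_rot: [-0.042, 0.705, 0.042, 0.706]
contact_force: [0.7, -0.0, -0.5]
opening: 0.107
```

>>> drive_tool --deltas '[[[0,0,0],[0.2,0,0],0.5],[[0,0,0],[0.1,0,0],0.5],[[0,0,0],[0,0,0],0.5]]'

```text
clock: 13.87
tool_pos: [0.521, 0.0792, 0.1249]
eef_rot: [-0.042, 0.705, 0.042, 0.706]
contact_force: [0.1, 0.2, -1.0]
opening: 0.105
```

```bash
python3 -c "
from h import *
uv()"
```

```text
t 13.87 pos [0.521  0.0792 0.1249] F [ 0.06  0.21 -1.  ] open 0.105
v 0.5267 u 0.0173 tip z 0.0626 need tool y -0.01 cm, tool z -0.02 cm
turn deg [ 0.03  0.08 -0.02] shift cm, new axes [0. 0. 0.] old axes [0. 0. 0.] | t 13.87 q7 0.95 y axis [-0.12  0.99  0.  ]
```

The tip is 2 mm below the pin's top with no force, so it is in the hole. Continuing.

>>> drive_tool --deltas '[[[0,0,0],[0.2,0,0],0.5],[[0,0,0],[0.2,0,0],0.5],[[0,0,0],[0,0,0],0.5]]'

```text
clock: 14.12
tool_pos: [0.521, 0.0793, 0.1208]
eef_rot: [-0.042, 0.705, 0.042, 0.706]
contact_force: [-0.4, 0.1, -1.6]
opening: 0.103
```

>>> drive_tool --deltas '[[[0,0,0],[0.2,0,0],0.5],[[0,0,0],[0.2,0,0],0.5],[[0,0,0],[0,0,0],0.5]]'

```text
clock: 14.37
tool_pos: [0.521, 0.0793, 0.1167]
eef_rot: [-0.042, 0.705, 0.042, 0.706]
contact_force: [-0.3, 0.2, -0.2]
opening: 0.107
```

>>> drive_tool --deltas '[[[0,0,0],[0.2,0,0],0.5],[[0,0,0],[0.2,0,0],0.5],[[0,0,0],[0,0,0],0.5]]'

```text
clock: 14.62
tool_pos: [0.5213, 0.0794, 0.1128]
eef_rot: [-0.042, 0.705, 0.042, 0.707]
contact_force: [0.2, 0.7, 1.0]
opening: 0.107
```

```bash
python3 -c "
from h import *
uv()"
```

```text
t 14.62 pos [0.5213 0.0794 0.1128] F [0.15 0.73 1.04] open 0.107
v 0.5270 u 0.0174 tip z 0.0505 need tool y -0.02 cm, tool z -0.05 cm
turn deg [ 0.03  0.11 -0.03] shift cm, new axes [0. 0. 0.] old axes [0. 0. 0.] | t 14.62 q7 0.94 y axis [-0.12  0.99  0.  ]
```

>>> drive_tool --deltas '[[[0,0,0],[0,0,0],0.5],[[0,0,0],[0.2,0,0],0.5],[[0,0,0],[0.2,0,0],0.5],[[0,0,0],[0.2,0,0],0.5],[[0,0,0],[0,0,0],0.5]]' --force 60

```text
clock: 15.03
tool_pos: [0.5218, 0.0795, 0.107]
eef_rot: [-0.042, 0.705, 0.042, 0.707]
contact_force: [2.2, 0.9, 1.3]
opening: 0.105
```

>>> drive_tool --deltas '[[[0,0,0],[0.2,0,0],0.5],[[0,0,0],[0.2,0,0],0.5],[[0,0,0],[0,0,0],0.5]]'

```text
clock: 15.28
tool_pos: [0.5215, 0.0794, 0.1028]
eef_rot: [-0.042, 0.705, 0.042, 0.707]
contact_force: [2.8, 0.4, 0.2]
opening: 0.101
```

>>> drive_tool --deltas '[[[0,0,0],[0.2,0,0],0.5],[[0,0,0],[0.2,0,0],0.5],[[0,0,0],[0,0,0],0.5]]'

```text
clock: 15.53
tool_pos: [0.5213, 0.0793, 0.0986]
eef_rot: [-0.042, 0.705, 0.042, 0.706]
contact_force: [2.4, 0.3, -0.3]
opening: 0.102
```

```bash
python3 -c "
from h import *
uv()"
```

```text
t 15.53 pos [0.5213 0.0793 0.0986] F [ 2.4   0.3  -0.29] open 0.102
v 0.5270 u 0.0174 tip z 0.0363 need tool y -0.02 cm, tool z -0.05 cm
turn deg [ 0.03  0.1  -0.03] shift cm, new axes [0. 0. 0.] old axes [0. 0. 0.] | t 15.53 q7 0.93 y axis [-0.12  0.99  0.  ]
```

That's suspicious: the expected 10–15 N did not appear. I'll look before going further.

```bash
python3 -c "
from h import *
S=snap('scene');T=snap('top','t7.png')
a=cv2.resize(S['color'][200:260,340:400,::-1],(600,600),interpolation=2)
cv2.imwrite('pics/c7.png',cv2.convertScaleAbs(a,alpha=1.6,beta=10))"
```

```text
(no output)
```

View pics/c7.png

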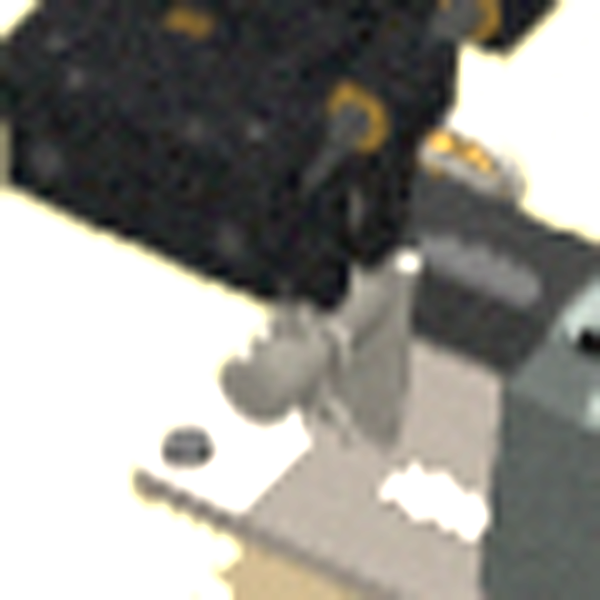

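The picture shows the straight leg entering the pin 14 mm in from its end at (290,340) and the bent leg down the module side at (335,410). This is consistent with straddling. Continuing gently to look for the firm stop.

>>> drive_tool --deltas '[[[0,0,0],[0.2,0,0],0.5],[[0,0,0],[0.2,0,0],0.5],[[0,0,0],[0,0,0],0.5]]'

```text
clock: 15.88
tool_pos: [0.521, 0.0792, 0.0947]
eef_rot: [-0.042, 0.705, 0.042, 0.706]
contact_force: [2.7, -0.1, -3.9]
opening: 0.103
```

>>> drive_tool --deltas '[[[0,0,0],[0.2,0,0],0.5],[[0,0,0],[0.2,0,0],0.5],[[0,0,0],[0,0,0],0.5]]'

```text
clock: 16.13
tool_pos: [0.5202, 0.079, 0.0905]
eef_rot: [-0.042, 0.706, 0.042, 0.706]
contact_force: [2.2, -0.2, -2.7]
opening: 0.1
```

>>> drive_tool --deltas '[[[0,0,0],[0.2,0,0],0.5],[[0,0,0],[0,0,0],0.5]]'

```text
clock: 16.3
tool_pos: [0.5209, 0.0793, 0.089]
eef_rot: [-0.042, 0.705, 0.042, 0.706]
contact_force: [1.3, 0.3, 0.7]
opening: 0.099
```

```bash
python3 -c "
from h import *
uv()"
```

```text
t 16.30 pos [0.5209 0.0793 0.089 ] F [1.33 0.35 0.65] open 0.099
v 0.5267 u 0.0174 tip z 0.0267 need tool y -0.02 cm, tool z -0.02 cm
turn deg [ 0.04  0.07 -0.01] shift cm, new axes [0. 0. 0.] old axes [0. 0. 0.] | t 16.3 q7 0.92 y axis [-0.12  0.99  0.  ]
```

Fz went to -3.9 N past the neck, which is the snap pulling the clip in. Next, find the firm stop.

>>> drive_tool --deltas '[[[0,0,0],[0.15,0,0],0.5],[[0,0,0],[0,0,0],0.5]]'

```text
clock: 16.47
tool_pos: [0.5217, 0.0795, 0.0878]
eef_rot: [-0.042, 0.705, 0.042, 0.707]
contact_force: [2.2, -0.4, 1.5]
opening: 0.101
```

>>> drive_tool --deltas '[[[0,0,0],[0.15,0,0],0.5],[[0,0,0],[0,0,0],0.5]]'

```text
clock: 16.63
tool_pos: [0.522, 0.0796, 0.0864]
eef_rot: [-0.042, 0.705, 0.042, 0.707]
contact_force: [3.4, 0.4, 3.9]
opening: 0.1
```

>>> drive_tool --deltas '[[[0,0,0],[0.15,0,0],0.5],[[0,0,0],[0,0,0],0.5]]'

```text
clock: 16.8
tool_pos: [0.5221, 0.0796, 0.0848]
eef_rot: [-0.042, 0.705, 0.042, 0.707]
contact_force: [4.0, 1.2, 3.6]
opening: 0.099
```

Still moving at 4 N, so position alone doesn't settle it. I'll release, then check the coil-top height by pressing from above with closed fingers.

>>> drive_tool --deltas '[[[0,0,0],[0,0,0],1.5],[[0,0,0],[0,0,0],2.5],[[0,0,0],[0,0,0],3],[[0,0,0],[0,0,0],3],[[0,0,0],[-2,0,0],3],[[0,0,0],[-2,0,0],3],[[0,0,0],[-3,0,0],3],[[0,0,0],[-3,0,0],3],[[0,0,0],[0,-3.5,0],3],[[0,0,0],[0,-3.5,0],3]]' --force 30

```text
clock: 17.63
tool_pos: [0.5301, 0.0116, 0.1865]
eef_rot: [-0.043, 0.704, 0.045, 0.708]
contact_force: [-0.2, -1.7, 0.0]
opening: 0.341
```

>>> drive_tool --deltas '[[[0,0,0],[0,-3.5,0],3],[[0,0,0],[0,-3.5,0],3],[[0,0,0],[0,0,0],0],[[0,0,0],[0,0,0],0],[[0,0,0],[0,0,0],0]]'

```text
clock: 18.05
tool_pos: [0.537, -0.059, 0.1843]
eef_rot: [-0.041, 0.706, 0.043, 0.706]
contact_force: [-0.2, 1.4, -0.0]
opening: 0.137
```

```bash
python3 -c "
from h import *
uv()
S=snap('scene');T=snap('top')
a=cv2.resize(S['color'][195:255,335:395,::-1],(500,500),interpolation=2)
b=cv2.resize(T['color'][210:260,230:280,::-1],(300,300),interpolation=2);b=np.vstack([b,np.zeros((200,300,3),np.uint8)])
cv2.imwrite('pics/c8.png',cv2.convertScaleAbs(np.hstack([a,b]),alpha=1.1))"
```

```text
t 18.05 pos [ 0.537  -0.059   0.1843] F [-0.2   1.45 -0.04] open 0.137
v 0.5264 u -0.1218 tip z 0.1220 need tool y 13.90 cm, tool z 0.01 cm
turn deg [ 0.05  0.05 -0.09] shift cm, new axes [0. 0. 0.] old axes [0. 0. 0.] | t 18.05 q7 1.26 y axis [-0.12  0.99  0.  ]
```

View pics/c8.png

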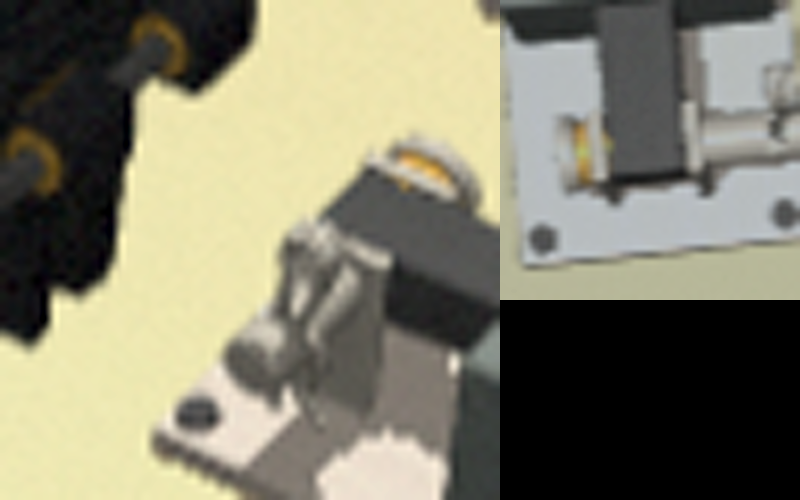

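```bash
python3 -c "
from h import *
S=snap('scene');T=snap('top')
n=np.array([-np.sin(FY),np.cos(FY),0]);m=np.array([np.cos(FY),np.sin(FY),0])
def pl(s,px,U=.0174):
    c,d=ray(s,px);p=c+d*(U-n@c)/(n@d);return round(m@p,4),round(p[2],4)
f=lambda u,v:(335+u/8.333-.4,195+v/8.333-.4)
for k,(u,v) in dict(coil=(308,245),coiltop=(303,223),legtop=(287,275),legpin=(287,315),bent=(320,330),flare=(312,408),tip=(275,402)).items(): print(k,pl(S,f(u,v)))
P=lambda v,u,z:m*v+n*u+np.array([0,0,z])
for nm,q in dict(eye=(.5267,.0174,.097),tipH=(.5197,.0174,.027),end=(.5197,.0015,.055)).items(): print(nm,(proj(S,P(*q))-[335,195]+.4)*8.333,proj(T,P(*q)))
cv2.imwrite('pics/c9.png',cv2.resize(T['color'][205:255,250:300,::-1],(600,600),interpolation=2))
"
```

```text
coil (np.float64(0.5286), np.float64(0.096))
coiltop (np.float64(0.5264), np.float64(0.1027))
legtop (np.float64(0.523), np.float64(0.0824))
legpin (np.float64(0.5242), np.float64(0.0684))
bent (np.float64(0.5349), np.float64(0.0684))
flare (np.float64(0.5349), np.float64(0.0392))
tip (np.float64(0.5231), np.float64(0.0351))
eye [302.34945814 239.44708656] [274.69394899 224.67999313]
tipH [262.95578408 418.27950456] [276.85802261 233.4993788 ]
end [239.45867841 375.39108206] [282.72384148 230.56920526]
```

View pics/c9.png

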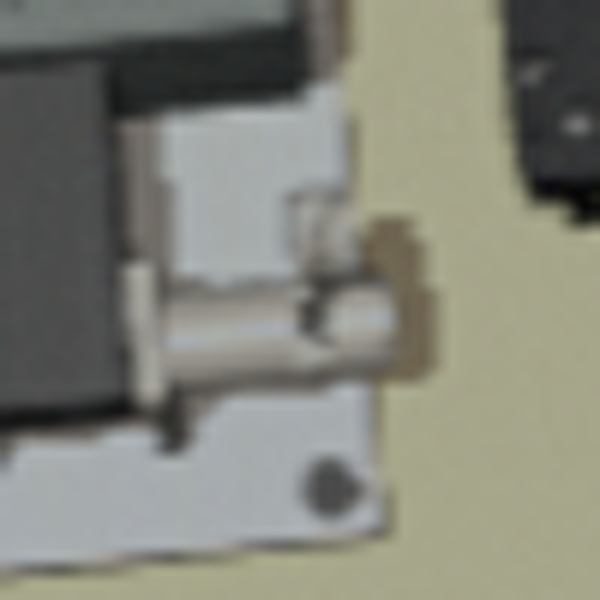

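The top crop shows the coil over the hole at (322,225). The scene ray gives the eye at z ≈ 0.096, against 0.097 when home. Next I'll press on the coil top with closed fingers; home means contact at TCP z ≈ 0.117.

>>> drive_tool --deltas '[[[0,0,0],[0,3.5,0],0],[[0,0,0],[0,3.5,0],0],[[0,0,0],[0,3.5,0],0],[[0,0,0],[0,3,0],0],[[0,0,0],[2,0,0],0],[[0,0,0],[2,0,0],0],[[0,0,0],[1,0,0],0],[[0,0,0],[0,0,0],0],[[0,0,0],[0,0,0],0]]'

```text
clock: 19.0
tool_pos: [0.5214, 0.0745, 0.1345]
eef_rot: [-0.042, 0.706, 0.042, 0.706]
contact_force: [0.2, 0.5, 0.1]
opening: 0.006
```

```bash
python3 -c "
from h import *
uv()"
```

```text
t 19.00 pos [0.5214 0.0745 0.1345] F [0.22 0.54 0.07] open 0.006
v 0.5266 u 0.0126 tip z 0.0722 need tool y 0.46 cm, tool z -0.01 cm
turn deg [ 0.06  0.04 -0.01] shift cm, new axes [0. 0. 0.] old axes [0. 0. 0.] | t 19.0 q7 0.97 y axis [-0.12  0.99  0.  ]
```

>>> drive_tool --deltas '[[[0,0,0],[0.5,0.45,0],0],[[0,0,0],[0.5,0,0],0],[[0,0,0],[0.3,0,0],0],[[0,0,0],[0,0,0],0],[[0,0,0],[0,0,0],0]]'

```text
clock: 19.42
tool_pos: [0.5212, 0.0786, 0.1216]
eef_rot: [-0.042, 0.705, 0.042, 0.706]
contact_force: [-0.1, 1.0, -0.0]
opening: 0.004
```

>>> drive_tool --deltas '[[[0,0,0],[0.2,0,0],0],[[0,0,0],[0.1,0,0],0],[[0,0,0],[0,0,0],0]]'

```text
clock: 19.67
tool_pos: [0.5212, 0.0787, 0.1185]
eef_rot: [-0.042, 0.705, 0.042, 0.706]
contact_force: [-0.0, -0.2, 0.2]
opening: 0.004
```

>>> drive_tool --deltas '[[[0,0,0],[0.1,0,0],0],[[0,0,0],[0.1,0,0],0],[[0,0,0],[0,0,0],0]]'

```text
clock: 19.92
tool_pos: [0.5212, 0.0788, 0.1165]
eef_rot: [-0.042, 0.705, 0.042, 0.706]
contact_force: [-0.1, 0.0, 0.3]
opening: 0.005
```

>>> drive_tool --deltas '[[[0,0,0],[0.1,0,0],0],[[0,0,0],[0.1,0,0],0],[[0,0,0],[0,0,0],0]]'

```text
clock: 20.17
tool_pos: [0.5215, 0.0789, 0.1147]
eef_rot: [-0.042, 0.705, 0.042, 0.707]
contact_force: [0.3, 0.1, 2.3]
opening: 0.001
```

Contact is at the home height (~0.1155). I'll press a little to feel the stop.

>>> drive_tool --deltas '[[[0,0,0],[0.15,0,0],0],[[0,0,0],[0.15,0,0],0],[[0,0,0],[0,0,0],0]]'

```text
clock: 20.42
tool_pos: [0.5222, 0.0792, 0.1121]
eef_rot: [-0.041, 0.704, 0.042, 0.707]
contact_force: [1.0, 0.3, 5.0]
opening: 0.003
```

>>> drive_tool --deltas '[[[0,0,0],[0.2,0,0],0],[[0,0,0],[0,0,0],0]]'

```text
clock: 20.58
tool_pos: [0.5214, 0.0789, 0.1097]
eef_rot: [-0.042, 0.705, 0.042, 0.707]
contact_force: [-0.6, 0.3, 1.5]
opening: 0.005
```

The force dropped as it moved, so I'll hold still and read again.

>>> drive_tool --deltas '[[[0,0,0],[0,0,0],0],[[0,0,0],[0,0,0],0],[[0,0,0],[0,0,0],0]]'

```text
clock: 20.83
tool_pos: [0.5211, 0.0787, 0.1096]
eef_rot: [-0.042, 0.705, 0.042, 0.706]
contact_force: [-0.2, -0.4, 1.6]
opening: 0.007
```

```bash
python3 -c "
from h import *
for i in range(4):
  r.snapshot('top');st=stt()
print(st['moment'])
uv()"
```

```text
t 20.88 pos [0.5211 0.0788 0.1096] F [-0.24 -0.43  3.04] open 0.004
t 20.93 pos [0.5211 0.0787 0.1096] F [0.34 0.73 1.58] open 0.008
t 20.98 pos [0.5211 0.0787 0.1096] F [-0.2  -0.04  2.62] open 0.007
t 21.03 pos [0.5211 0.0787 0.1096] F [-0.12  0.1   2.67] open 0.006
[0.0291535  0.10970161 0.03243266]
t 21.03 pos [0.5211 0.0787 0.1096] F [-0.12  0.1   2.67] open 0.006
v 0.5267 u 0.0168 tip z 0.0473 need tool y 0.04 cm, tool z -0.02 cm
turn deg [ 0.03  0.08 -0.02] shift cm, new axes [0. 0. 0.] old axes [0. 0. 0.] | t 21.03 q7 0.93 y axis [-0.12  0.99  0.  ]
```

Retreat and take a good look: averaged frames, both views in one picture.

>>> drive_tool --deltas '[[[0,0,0],[-3,0,0],0],[[0,0,0],[-3,0,0],0],[[0,0,0],[-1,-3.5,0],0],[[0,0,0],[0,-3.5,0],0],[[0,0,0],[0,-3.5,0],0],[[0,0,0],[0,-3.5,0],0],[[0,0,0],[0,-2,0],0],[[0,0,0],[0,0,0],0]]'

```text
clock: 21.7
tool_pos: [0.5396, -0.0872, 0.1788]
eef_rot: [-0.04, 0.706, 0.037, 0.706]
contact_force: [-0.2, -0.4, -0.1]
opening: 0.007
```

```bash
python3 -c "
from h import *
def avg(n,k=8): return np.mean([r.snapshot(n)['color'].astype(float) for _ in range(k)],0)
A=avg('scene');B=avg('top');np.savez('pics/avg.npz',A=A,B=B)
a=A[212:252,352:392,::-1];b=B[215:243,262:290,::-1]
st=lambda i:np.clip((i-i.min())/(np.percentile(i,99)-i.min())*255,0,255).astype(np.uint8)
a=cv2.resize(st(a),(440,440),interpolation=cv2.INTER_LANCZOS4);b=cv2.resize(st(b),(350,350),interpolation=cv2.INTER_LANCZOS4)
b=np.vstack([b,np.zeros((90,350,3),np.uint8)])
cv2.imwrite('pics/c10.png',np.hstack([a,b]));stt()"
```

```text
t 22.50 pos [ 0.54   -0.0801  0.1795] F [-1.   -0.11  0.19] open 0.004
```

View pics/c10.png

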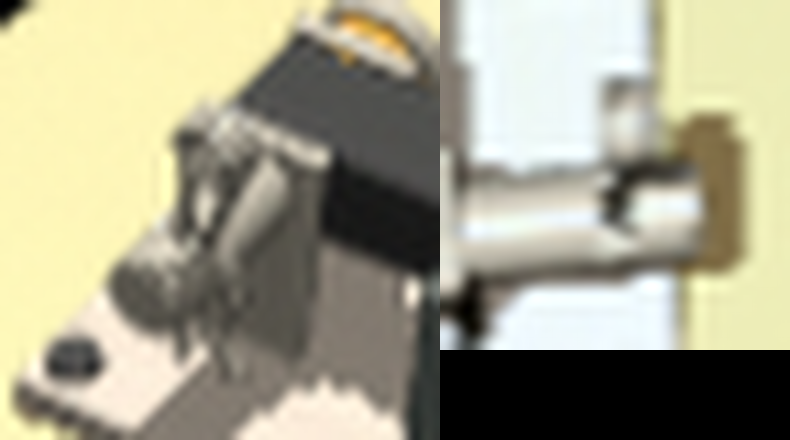

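The last picture shows the coil standing over the pin at (205,130) and the straight leg entering the hole and reappearing below, with its tip at (180,355). The bent leg comes down on the module side, closes in under the coil and ends in its flare at (225,370). I'll compare coil height numerically before and after the press, then re-touch it lightly.

```bash
python3 -c "
from h import *
d=np.load('pics/avg.npz')['A'];old=cv2.imread('pics/c8.png')[:500,:500,::-1]/1.1
new=cv2.resize(np.uint8(d[195:255,335:395]),(500,500),interpolation=2).astype(float)
g=lambda i:i.mean(2).astype(np.float32)
o,n=g(old),g(new)
for nm,(x,y,w,h) in dict(coil=(280,210,60,60),legs=(265,380,70,50),pin=(215,320,60,70),ref=(370,130,120,120)).items():
    s=n[y-30:y+h+30,x-30:x+w+30];m=cv2.matchTemplate(s,o[y:y+h,x:x+w],5);_,v,_,l=cv2.minMaxLoc(m);print(nm,round(v,3),'moved px/8.33:',(l[0]-30,l[1]-30))
"
```

```text
coil 0.952 moved px/8.33: (-7, 0)
legs 0.926 moved px/8.33: (3, 1)
pin 0.992 moved px/8.33: (0, 0)
ref 1.0 moved px/8.33: (0, 0)
```

>>> drive_tool --deltas '[[[0,0,0],[0,3.5,0],0],[[0,0,0],[0,3.5,0],0],[[0,0,0],[0,3.5,0],0],[[0,0,0],[0,3,0],0],[[0,0,0],[2,2.3,0],0],[[0,0,0],[2,0,0],0],[[0,0,0],[1.2,0,0],0],[[0,0,0],[0,0,0],0],[[0,0,0],[0,0,0],0],[[0,0,0],[0,0,0],0]]'

```text
clock: 23.33
tool_pos: [0.522, 0.0766, 0.1282]
eef_rot: [-0.041, 0.705, 0.042, 0.707]
contact_force: [-0.3, -0.4, 0.2]
opening: 0.007
```

```bash
python3 -c "
from h import *
uv()"
```

```text
t 23.33 pos [0.522  0.0766 0.1282] F [-0.3  -0.39  0.19] open 0.007
v 0.5273 u 0.0147 tip z 0.0659 need tool y 0.25 cm, tool z -0.08 cm
turn deg [-0.01  0.16 -0.03] shift cm, new axes [0. 0. 0.] old axes [0. 0. 0.] | t 23.33 q7 0.95 y axis [-0.12  0.99  0.  ]
```

>>> drive_tool --deltas '[[[0,0,0],[0.7,0.25,-0.1],0],[[0,0,0],[0.2,0,0],0],[[0,0,0],[0,0,0],0],[[0,0,0],[0,0,0],0]]'

```text
clock: 23.67
tool_pos: [0.5202, 0.0791, 0.1187]
eef_rot: [-0.042, 0.705, 0.042, 0.707]
contact_force: [1.1, 0.3, -0.3]
opening: 0.006
```

>>> drive_tool --deltas '[[[0,0,0],[0.2,0,0],0],[[0,0,0],[0,0,0],0]]'

```text
clock: 23.83
tool_pos: [0.5202, 0.0791, 0.1165]
eef_rot: [-0.042, 0.705, 0.042, 0.706]
contact_force: [-0.4, 0.7, 0.7]
opening: 0.006
```

>>> drive_tool --deltas '[[[0,0,0],[0.2,0,0],0],[[0,0,0],[0,0,0],0]]'

```text
clock: 24.0
tool_pos: [0.5205, 0.0793, 0.1146]
eef_rot: [-0.042, 0.705, 0.042, 0.707]
contact_force: [0.4, 0.2, 1.7]
opening: 0.006
```

>>> drive_tool --deltas '[[[0,0,0],[0.2,0,0],0],[[0,0,0],[0,0,0],0],[[0,0,0],[0,0,0],0]]'

```text
clock: 24.25
tool_pos: [0.5206, 0.0794, 0.1128]
eef_rot: [-0.042, 0.705, 0.042, 0.707]
contact_force: [-0.3, -0.4, 3.3]
opening: 0.005
```

Contact is again at TCP z ≈ 0.1155, so the coil top returns to home height. Retreat, and check that the pin hasn't moved since it was pushed home, by matching the head in the earlier picture with now.

>>> drive_tool --deltas '[[[0,0,0],[-3,0,0],0],[[0,0,0],[-3,0,0],0],[[0,0,0],[-1,-3.5,0],0],[[0,0,0],[0,-3.5,0],0],[[0,0,0],[0,-3.5,0],0],[[0,0,0],[0,-3.5,0],0],[[0,0,0],[0,-2,0],0],[[0,0,0],[0,0,0],0],[[0,0,0],[0,0,0],0],[[0,0,0],[0,0,0],0]]'

```text
clock: 25.08
tool_pos: [0.5386, -0.0784, 0.1824]
eef_rot: [-0.042, 0.705, 0.043, 0.706]
contact_force: [-0.5, -0.1, 0.0]
opening: 0.007
```

```bash
python3 -c "
from h import *
A=np.mean([r.snapshot('scene')['color'].astype(float) for _ in range(6)],0)
g=lambda i:i.astype(np.float32).mean(2)
o=g(cv2.imread('pics/c5.png'));n=g(cv2.resize(np.uint8(A[160:280,300:460]),(800,600),interpolation=2))
d=np.load('pics/avg.npz')['A'];p=g(cv2.resize(np.uint8(d[160:280,300:460]),(800,600),interpolation=2))
for q,nm,(x,y,w,h) in((o,'head c5',(385,250,90,40)),(o,'ref c5',(560,270,200,150)),(p,'coil since last pic',(340,250,50,60)),(p,'head',(385,250,90,40))):
    s=n[y-15:y+h+15,x-15:x+w+15];m=cv2.matchTemplate(s,q[y:y+h,x:x+w],5);_,v,_,l=cv2.minMaxLoc(m);print(nm,round(v,3),(l[0]-15,l[1]-15),'/5 px')
# block / small clip
T=r.snapshot('top')['color'].astype(float);t0=cv2.imread('pics/top0.png')[:,:,::-1].astype(float)
o,n=g(t0),g(T)
for nm,(x,y,w,h) in dict(small=(374,230,16,16),driver=(300,250,16,30),head=(222,225,20,25),ref=(228,165,50,40)).items():
    s=n[y-6:y+h+6,x-6:x+w+6];m=cv2.matchTemplate(s,o[y:y+h,x:x+w],5);_,v,_,l=cv2.minMaxLoc(m);print(nm,round(v,3),(l[0]-6,l[1]-6))
uv()"
```

```text
head c5 0.999 (0, 0) /5 px
ref c5 1.0 (0, 0) /5 px
coil since last pic 0.999 (0, 0) /5 px
head 1.0 (0, 0) /5 px
small 0.442 (6, 0)
driver 0.999 (0, 0)
head 0.398 (0, 0)
ref 0.999 (0, 0)
t 25.43 pos [ 0.539  -0.0789  0.1826] F [-0.19 -0.48 -0.09] open 0.002
v 0.5260 u -0.1418 tip z 0.1203 need tool y 15.90 cm, tool z 0.05 cm
turn deg [ 0.11  0.1  -0.03] shift cm, new axes [0. 0. 0.] old axes [0. 0. 0.] | t 25.43 q7 1.29 y axis [-0.12  0.99  0.  ]
```

```bash
python3 -c "
from h import *
g=lambda i:i.astype(np.float32).mean(2)
o=g(cv2.imread('pics/scene0.png'));n=g(r.snapshot('scene')['color'])
x,y,w,h=276,281,26,20
m=cv2.matchTemplate(n[y-6:y+h+6,x-6:x+w+6],o[y:y+h,x:x+w],5);print(cv2.minMaxLoc(m)[1],cv2.minMaxLoc(m)[3],'expect (6,6)')
print(r.finish_job())"
```

```text
0.9934810996055603 (6, 6) expect (6,6)
the job is handed in; nothing more can be done
None
```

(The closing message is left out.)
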